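Set the stop screw of the bench glass breaker to its setting block

ROBOT

A 6-joint arm with a two-finger parallel gripper is mounted at the origin on the work surface. World frame = base frame: x ahead of the robot, y to its left, z up, the work surface at z = 0. Lengths are in mm, angles in rad, forces in N, time in s.
With the tool pointing down it reaches from about 400 to 925 mm from the base axis. Payload 12.5 kg.
Tool frame: the origin (TCP) lies midway between the tips of the shut fingers; the grasp point (between the pads) lies 19 mm behind it; z points along the fingers, y is the direction in which the jaws open and shut (so a half turn about z gives the same grasp; the last joint's range is limited). The gripper opens to 95 mm and grips with 3 to 60 N. Pads are 20 mm wide; open, the fingers measure 119 mm over their backs; the gripper's body (75 mm by 180 mm) begins 59 mm behind the grasp point.
Start: joints at [1.139, 0.491, 1.559, -0, 1.092, -0.106], TCP at [200.025, 592.146, 214.661] pointing down, gripper open.
Joint ranges: [-3.1, 3.1], [-0.84, 2.19], [0.05, 2.79], [-1.13, 4.28], [0.06, 2.93], [-2.69, 2.69]. Speed limits (rad/s): [2.22, 2.22, 2.79, 3.14, 3.14, 3.14].

INTERFACE

Orientations are given as [roll, pitch, yaw] about the fixed x, y, z axes, in that order (R = Rz(yaw) Ry(pitch) Rx(roll)).
In Python, from cell import * gives the robot as it stands. The module is installed in compiled form; this text tells all that it offers.
- The arm moves only by the tool carry_out, never from a script. Its argument "moves" is a list of rows, each an object of numbers: "dx", "dy", "dz": the shift along the tool's x, y, z in m; "twist": the turn about the tool's z in degrees. A call has 1 to 5 rows; each row is the pose to reach, as a shift and turn from the pose commanded when the call began, along the tool's axes at that moment; what a row does not reach only later rows make up. A row lasts 1/10 s, in which the tool goes at most 50 mm and 8.59 degrees, less where a joint would pass 70% of its speed; a pose out of reach is approached as far as the arm can. A call with a gripper value outside its range is refused whole. "grip" is the finger opening in m, from 0 to 0.0951, set as the call begins (left out, the last holds). The fingers move at their own pace and stop on an object; the grip force is fixed at half the most. Time passes only in rows, so rows that repeat a pose let the fingers close. It gives the time, the measured TCP pose, the force and the opening at its end, in the units of the state.
- state(): the state, without advancing time (a new reading comes with each control period).
- read_camera(name): name is "side" or "top"; returns (picture, depth): 400x640x3 uint8, red, green, blue; 400x640 float32, mm along the optical axis (not along the pixel's ray), 0 where there is no reading.
- camera_info(name): a dict with "mtx" (3x3 intrinsics, pixels), "R" (3x3) and "t" (3): a world point X has camera coordinates R X + t. Camera axes: x right, y down, z forward; pixel columns grow to the right and rows downward; lengths in mm; the calibration is good to about 2 mm. A picture is of the moment at which its call begins. camera_info takes no time and is no camera call.
- job_done(): hands the job in, once; it reports no verdict.
The state is a dict: "t": time; "joints": joint angles; "qvel": joint speeds; "tau": joint torques, N m; "eef_pos": TCP position; "tcp_rot": TCP orientation; "ft_force": force on the tool from outside, world axes, zero at the start; "moment": the same for the moment, N m; "opening": opening from 0.0 (shut) to 1.0 (fully open).
Only numpy, scipy, OpenCV 4.12 (cv2) and the standard library are available. Lean on these libraries where they do the work, as an engineer would, in place of code of your own. Each camera call takes 0.05 s, during which the arm holds its last target. There are 200 camera calls.

TASK

Set the stop screw of the glass breaker: with the flat-blade driver from the tool stand, turn the backed-off screw down until its rubber pad just drags on the setting block lying beneath it, without clamping the block hard. Take the driver out of the slot and check by sliding the block a little way under the pad: it should move with a light drag, and it stays there under the pad. Stand the driver back in its hole in the tool stand and leave the other things alone.

Things in the scene. Friction and masses are not known exactly. Their poses are not given: they have to be found in the camera images.
- breaker: The bench glass breaker, a fixed grey casting: base 130 x 200 mm, 18 mm thick. Origin at table height exactly under the stop screw's axis; x runs along the setting block. Two posts, a crosshead and a lever stand 76 to 220 mm away in its +y direction: top bridge 167 mm high, lever from 115 mm on up to 270 mm high.
- boss (a point): Centre of the top of the round boss (36 mm across, 90 mm above the table) in which the stop screw turns, held out from the crosshead by a 30 mm wide arm. Right-hand thread, lead 4 mm a turn: clockwise from above lowers the screw; 1.3 to 5.2 rad in all. Loose, it turns with about 0.015 N m; once the pad bears, about 0.005 N m for each newton of pad force still stands on a driver held at rest.
- screw: The stop screw: steel head 26 mm across with a slot right across it, 5 mm wide, 8 mm deep. Origin: centre of the head's top, about 110 mm above the table; x runs along the slot. It stays where it is left. At its foot a 32 mm rubber pad turns with it and yields like a spring of 8 N/mm. It starts 0.5 to 2.5 mm clear of the block; nothing listed gives this clearance, it must be felt.
- block_mid (a point): Centre of the setting block, a loose flat aluminium bar 140 mm long (its x), 36 mm wide, 12 mm high, 165 g. It lies on the anvil (60 x 40 mm, about 39 mm above the table) under the pad, within 0.08 rad of the breaker's x, its ends sticking out free. Sliding it takes about 1.5 times the pad's force (+-20 %). Set right, the pad bears with 2 to 7 N: a push of 5 to 8 N slides it.
- driver_grip (a point): The flat-blade driver: mid-height of its round dark-wood handle (26 mm across, 58 to 118 mm above the blade's tip), on its axis, 88 mm above the tip; z points up, x runs along the blade's width. 140 g (+-25 %). It stands upright in one of the three holes of the tool stand, any of them, resting on a 30 mm flange whose underside is 52 mm above the tip.
- driver_tip (a point): Middle of the end of the driver's blade, on the driver's axis, same axes as driver_grip; 8 mm above the table while it stands in the tool stand. The blade is 16 mm wide and 14 mm high and tapers from 3.8 mm thick at its top to 1.6 mm at its tip; the shank above it is 10 mm across.
- stand: The tool stand, a fixed wooden block 62 mm (x) by 180 mm (y), 60 mm high, origin at the middle of its underside. Three square 22 mm holes right through it in a row along its y axis, at y = -55, 0 and +55 mm, hold the driver, the scriber and the cutter in any order. Neighbours leave room for fingers that close within 0.45 rad of the stand's x axis.
- scriber: A scriber with a pear-shaped wooden handle and a thin needle, standing in the tool stand, top 118 mm above the table; not needed. Origin at its lower end.
- cutter: A glass cutter with a thin wooden handle and a brass ferrule, standing in the tool stand, top 136 mm above the table; not needed. Origin at its lower end.
- tape: A roll of paper tape, 60 mm across and 19 mm high; not needed.
- squares: A stack of dark glass squares, 72 mm square and 12 mm high; not needed.
- dish: A small white bowl, 90 mm across and 30 mm high; not needed.
Not all that is in view belongs to the job. What is meant by the part that bears block_mid is not pink, and is the smaller of those in its own colour.

How it is judged (in metres and radians):
On the way, in this order (a step that is already met when the one before it is completed fails the run):
1. with the driver's blade in the slot, the screw is turned down until its pad bears on the block with 2 to 7 N (distance between driver_tip and screw below 0.014 m and contact force between block and screw between 2 and 7 N), for 0.2 s.
2. the driver is out of the slot and the block slides (faster than 3 mm/s for 0.1 s) under the pad, which bears on it with 1 to 10 N (distance between driver_tip and screw above 0.02 m and linear speed of block above 0.003 m/s and contact force between block and screw between 1 and 10 N), for 0.1 s.
At the end, for the whole second after the job is handed in: The block lies at rest, flat (within 0.05 rad) under the screw's pad, which presses on it with 2 to 7 N; the driver stands upright (within 0.12 rad) in a hole of the tool stand, resting on its flange (tip 2 to 14 mm above the stand's underside, handle within 10 mm of the row of holes), at rest (contact force between block and screw between 2 and 7 N and angle between block_mid's own z axis and vertical below 0.05 rad and linear speed of block below 0.005 m/s and z of driver_tip in the frame of stand between 0.002 and 0.014 m and x of driver_grip in the frame of stand between -0.01 and 0.01 m and angle between driver_grip's own z axis and vertical below 0.12 rad and linear speed of driver below 0.02 m/s); the robot touches nothing.
It fails at once if the pad presses on the block with more than 20 N (contact force between block and screw above 20 N).
It fails at once if a bystander (scriber, cutter, tape, glass squares, dish) is moved more than 20 mm (distance of any of scriber, cutter, tape, squares, dish from where it was at the start of the episode above 0.02 m).
It also fails if it takes over 72 s, if anything falls off the work surface, if the arm or the gripper's body presses on something with over 40 N, if the wrist force passes 120 N, or if a joint passes its speed limit or range.

## Working session

There is one attempt and no reset: what is moved stays moved. The work goes in short steps, Python scripts to look and compute and a tool call to move; the robot and the scene stay as the last step left them, time stands still between calls to the robot, and variables do not carry over. Pictures are saved under pics/ and viewed, about 8 in all and at most 12, crops included, and the job is handed in when it is done.

Besides the shell and the picture viewer there is one more tool, called as a command line: name --argument value ..., lists and objects as JSON in quotes. carry_out: Moves the arm, as the interface text tells. Its arguments: {"type":"object","properties":{"moves":{"type":"array","items":{"type":"object","properties":{"dx":{"type":"number"},"dy":{"type":"number"},"dz":{"type":"number"},"twist":{"type":"number"}}}},"grip":{"type":"number"}},"required":["moves"]}

```bash
mkdir -p pics
cat > h.py <<'E'
from cell import *
import numpy as np, cv2
def snap(n,f=None):
    p,d=read_camera(n); np.savez('%s.npz'%n,p=p,d=d)
    if f: cv2.imwrite('pics/'+f,p[:,:,::-1])
    return p,d
def world(n,d):
    c=camera_info(n); K,R,t=[np.array(c[k],float) for k in('mtx','R','t')]
    v,u=np.mgrid[:d.shape[0],:d.shape[1]]
    P=np.stack([(u-K[0,2])/K[0,0]*d,(v-K[1,2])/K[1,1]*d,d],-1)
    return (P-t.ravel())@R
def proj(n,X):
    c=camera_info(n); K,R,t=[np.array(c[k],float) for k in('mtx','R','t')]
    q=K@(R@np.array(X,float)+t.ravel()); return q[:2]/q[2]
E
python3 - <<'E'
from h import *
snap('top','top0.png'); snap('side','side0.png')
for n in('top','side'):
    c=camera_info(n); print(n,c); 
print(state())
E
```

```text
top {'mtx': array([[425.54304759,   0.        , 322.1708228 ],
       [  0.        , 425.54304759, 192.79712296],
       [  0.        ,   0.        ,   1.        ]]), 'R': array([[ 2.83991674e-02, -9.99589777e-01,  3.71002956e-03],
       [-9.93087234e-01, -2.86369174e-02, -1.13831770e-01],
       [ 1.13891317e-01, -4.51655503e-04, -9.93493112e-01]]), 't': array([-106.00409298,  497.5261771 , 1086.31757674])}
side {'mtx': array([[479.11618938,   0.        , 325.17087745],
       [  0.        , 479.11618938, 195.69333742],
       [  0.        ,   0.        ,   1.        ]]), 'R': array([[ 0.90568482, -0.42388892, -0.00729387],
       [-0.29432052, -0.61627873, -0.73046284],
       [ 0.30514004,  0.66371584, -0.68291349]]), 't': array([-477.6368482 ,  176.61240597, 1123.88583004])}
{'t': 0.1, 'joints': array([ 1.13939044e+00,  4.91529834e-01,  1.55936347e+00,  1.32077738e-05,
        1.09170378e+00, -1.05602337e-01]), 'qvel': array([-0.00043292, -0.00081126, -0.0014318 , -0.00085485,  0.00058725,
       -0.00030171]), 'tau': array([ 3.11040574e-03, -6.13622761e+01, -2.58608347e+01,  6.94130198e-02,
        4.69615962e-02, -2.25162898e-05]), 'eef_pos': array([199.93552483, 591.94400599, 214.10982511]), 'tcp_rot': array([-3.14059506e+00, -1.17521938e-04,  2.81578295e+00]), 'ft_force': array([-0.34231556,  0.23192211,  0.35341111]), 'moment': array([0.06143805, 0.00415281, 0.00815096]), 'opening': 0.9997927532321622}
```

View pics/top0.png

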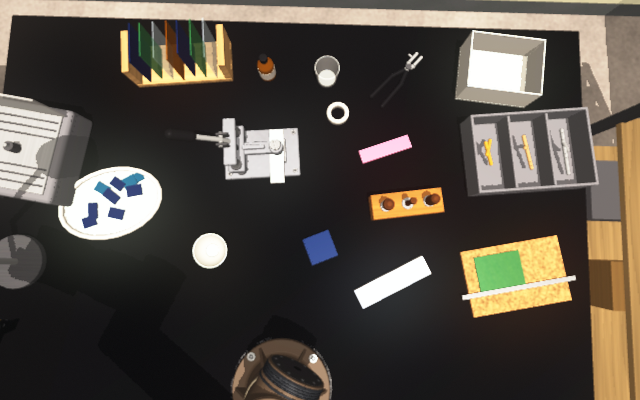

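View pics/side0.png

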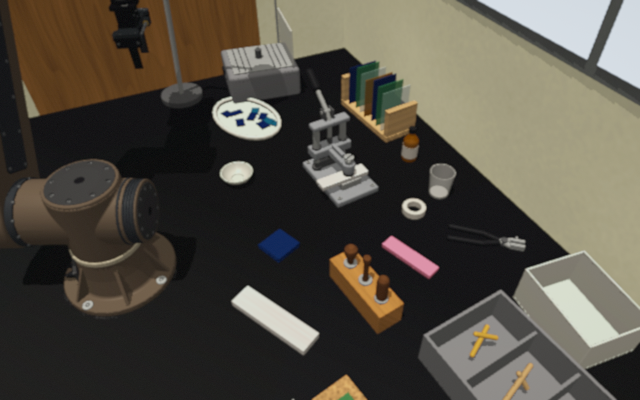

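The top view shows the breaker with its screw head at about (276,147). The stand is at (407,203) with tools at (388,203), (409,201) and (432,198). The white bar at (392,282) is a larger decoy and the pink bar another. The side view shows a pear handle at (351,250), a thin one at (366,265) and a stout cylinder at (383,285), which is probably the driver.

Run:
```python
from h import *
T=np.load('top.npz');S=np.load('side.npz')
a=cv2.resize(T['p'][105:200,215:310],(400,400),interpolation=cv2.INTER_CUBIC)
b=cv2.resize(T['p'][170:240,365:450],(400,330),interpolation=cv2.INTER_CUBIC)
c=cv2.resize(S['p'][130:210,295:390],(400,337),interpolation=cv2.INTER_CUBIC)
d=cv2.resize(S['p'][235:335,315:415],(400,330),interpolation=cv2.INTER_CUBIC)
o=np.zeros((740,800,3),np.uint8);o[:400,:400]=a;o[:330,400:]=b;o[402:739,:400]=c;o[402:732,400:]=d
cv2.imwrite('pics/crops.png',cv2.resize(o[:,:,::-1],(640,592)))
Wt=world('top',T['d']);Ws=world('side',S['d'])
# stand: tops z~60, orange, both cameras
for n,W,P in(('top',Wt,T['p']),('side',Ws,S['p'])):
    lo=(slice(170,240),slice(365,450)) if n=='top' else (slice(235,335),slice(315,415))
    w=W[lo].reshape(-1,3)
    m=(abs(w[:,2]-60)<5); r=cv2.minAreaRect(w[m][:,:2].astype(np.float32));print(n,'stand top',m.sum(),r, np.median(w[m][:,2]))
    for z0 in(85,):
        q=w[(w[:,2]>z0)&(w[:,2]<150)]
        _,lab,cen=cv2.kmeans(q[:,:2].astype(np.float32),3,None,(3,50,.1),5,cv2.KMEANS_PP_CENTERS)
        for k in range(3):
            g=q[lab.ravel()==k]; z=np.percentile(g[:,2],97); tp=g[g[:,2]>z-8]
            print(' tool',len(g),'ztop',z.round(1),'top mean',tp.mean(0).round(1),'range',(np.percentile(tp,95,0)-np.percentile(tp,5,0)).round(1))
    lo=(slice(105,200),slice(215,310)) if n=='top' else (slice(130,210),slice(295,390))
    w=W[lo].reshape(-1,3)
    m=(abs(w[:,2]-18)<4);print(n,'base',m.sum(),cv2.minAreaRect(w[m][:,:2].astype(np.float32)))
    m=(abs(w[:,2]-51)<4);q=w[m];q=q[(q[:,1]>60)|True];print(' block',m.sum(),cv2.minAreaRect(q[:,:2].astype(np.float32)),q.mean(0))
    m=(abs(w[:,2]-111)<5);q=w[m];print(' head',m.sum(),np.median(q,0),q.min(0),q.max(0))
    m=(abs(w[:,2]-90)<4);q=w[m];print(' boss',m.sum(),np.median(q,0),q.min(0),q.max(0))
```

```text
top stand top 1304 ((477.6633605957031, -308.7217102050781), (62.07154083251953, 180.9632568359375), 8.002215385437012) 61.10125771744973
 tool 58 ztop 139.9 top mean [ 476.9 -307.4  136.7] range [13.8 13.1  6.8]
 tool 127 ztop 133.0 top mean [ 484.5 -362.3  128.9] range [17.  17.1  7.5]
 tool 117 ztop 121.0 top mean [ 469.6 -253.8  116.8] range [19.5 19.2  7.5]
top base 1479 ((605.2293090820312, 72.83790588378906), (130.3118896484375, 199.8258514404297), 5.022245407104492)
 block 516 ((592.35009765625, 28.73605728149414), (140.55604553222656, 36.26261901855469), 3.3468170166015625) [583.22829428  27.38161849  51.83538703]
 head 89 [608.22131523  32.20418782 110.23547575] [550.90026465  15.44564886 106.21023081] [642.55499539 126.03690309 115.48646716]
 boss 500 [598.05539297 108.14510534  89.32476318] [540.97623137  12.05293857  86.05230923] [659.76773616 142.20276804  93.9512341 ]
side stand top 1444 ((478.40789794921875, -307.6385803222656), (65.35403442382812, 183.0972442626953), 7.526656627655029) 61.72236222577844
 tool 254 ztop 132.6 top mean [ 483.5 -364.4  129.4] range [18.6 17.   7.4]
 tool 178 ztop 120.7 top mean [ 468.8 -255.7  117.2] range [18.4 17.7  7.5]
 tool 130 ztop 139.6 top mean [ 476.9 -309.4  136.5] range [14.6 13.2  7.2]
side base 883 ((684.7901611328125, 89.37619018554688), (307.22479248046875, 215.87416076660156), 10.437689781188965)
 block 369 ((667.6151123046875, 79.05177307128906), (306.5353698730469, 124.07445526123047), 8.996604919433594) [584.71911443  32.08687136  52.25472121]
 head 122 [605.87313557  38.11915346 111.61134032] [550.62988176  14.84544846 106.02909602] [647.83422144 132.97649208 115.98427625]
 boss 397 [596.98330411 109.26050484  90.70911129] [540.76279471  10.44705436  86.04236382] [660.5755755  152.38964677  93.96818386]
```

View pics/crops.png

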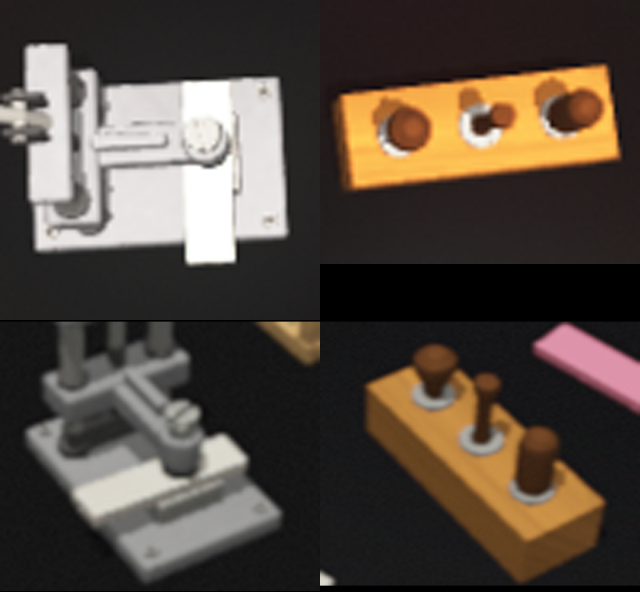

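The driver is the stout cylinder at the stand's −y end, about (485,-363). Next I'll get the slot angle and head centre, and check the lever clearance.

```bash
cat >> h.py <<'E'
def plan(x,y,z,yawdeg,src=None):
    s=state() if src is None else src
    p=np.array(s['eef_pos']);yw=s['tcp_rot'][2]
    d=np.array([x,y,z])-p; c,sn=np.cos(yw),np.sin(yw)
    tx=d[0]*c+d[1]*sn; ty=d[0]*sn-d[1]*c
    tw=-(yawdeg-np.degrees(yw)); 
    n=max(np.linalg.norm(d)/48,abs(tw)/8.5)
    print('plan dx %.1f dy %.1f dz %.1f mm twist %.1f  rows>=%.1f'%(tx,ty,-d[2],tw,n))
def rect(n,img,cx,cy,z,half,px):
    g=np.linspace(-half,half,px)
    X,Y=np.meshgrid(cx+g,cy+g[::-1])
    c=camera_info(n);K,R,t=[np.array(c[k],float) for k in('mtx','R','t')]
    q=np.stack([X,Y,0*X+z],-1)@R.T+t.ravel(); q=q@K.T
    return cv2.remap(img,(q[...,0]/q[...,2]).astype(np.float32),(q[...,1]/q[...,2]).astype(np.float32),cv2.INTER_CUBIC)
E
python3 - <<'E'
from h import *
o=[]
for n in('top','side'):
    D=np.load(n+'.npz');W=world(n,D['d']).reshape(-1,3)
    r=np.hypot(W[:,0]-608.5,W[:,1]-32)
    h=W[(r<18)&(W[:,2]>105)&(W[:,2]<117)]; print(n,'head',len(h),np.median(h,0),cv2.minEnclosingCircle(h[:,:2].astype(np.float32)),h[:,2].max())
    for z in(150,180,220,245,260,280): 
        q=W[(r<260)&(W[:,2]>z)&(W[:,2]<400)]
        if len(q): print(z,len(q),q[:,:2].min(0),q[:,:2].max(0),'minr',np.hypot(q[:,0]-608.5,q[:,1]-32).min())
    im=rect(n,D['p'],608.5,32,110,20,400)
    o.append(cv2.normalize(im,None,0,255,cv2.NORM_MINMAX))
cv2.imwrite('pics/slot.png',np.hstack(o)[:,:,::-1])
plan(330,480,320,140)
E
```

```text
top head 71 [608.87790339  28.2025406  110.34407317] ((608.76708984375, 28.056955337524414), 12.998494148254395) 115.48646715937491
150 1168 [543.38088372 108.6259711 ] [654.99099086 241.85477329] minr 81.31216641718643
180 597 [579.39666888 125.53616454] [616.54525584 241.85477329] minr 95.6552758580205
220 360 [579.39666888 173.30025508] [605.61830107 241.85477329] minr 142.04974739767238
245 232 [579.39666888 198.48412551] [604.19188165 241.85477329] minr 167.24391477812998
260 105 [579.98822987 215.79960101] [601.49994631 241.85477329] minr 184.88191430092465
side head 68 [608.19505593  27.14050984 111.27588549] ((609.783203125, 27.85928726196289), 13.756887435913086) 114.76812818530694
150 810 [544.54451749 108.04709973] [658.33978936 241.98178045] minr 79.73525461716739
180 405 [579.89240492 124.71239636] [615.72612318 241.98178045] minr 94.32066985020937
220 225 [579.89240492 168.40003723] [604.8449501  241.98178045] minr 136.9907443140114
245 130 [579.89240492 194.14795966] [604.79772609 241.98178045] minr 162.8420994025882
260 54 [580.26099414 209.03248717] [601.74303036 241.98178045] minr 178.11078002954775
plan dx -159.1 dy -64.4 dz -105.9 mm twist 21.3  rows>=4.2
```

View pics/slot.png

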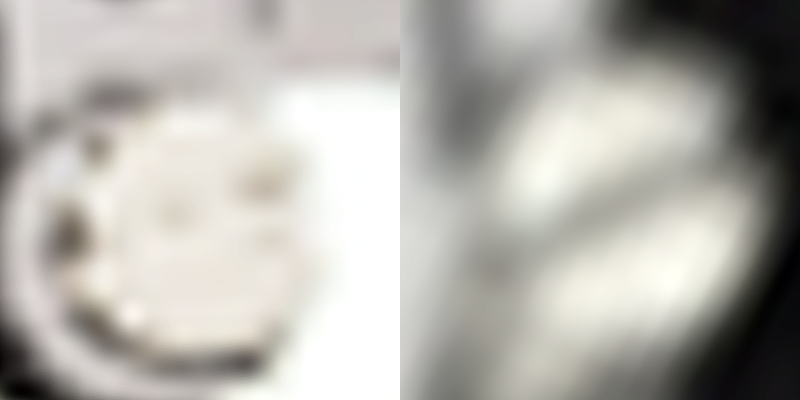

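The head centre is at about (608.8, 28). In the side panel the slot runs from (490,255) to (745,140), a yaw of about 23°. The lever clears the gripper body by over 60 mm. Moving toward the driver.

carry_out --moves '[{"dx":-0.032,"dy":-0.013,"dz":-0.021,"twist":4},{"dx":-0.064,"dy":-0.026,"dz":-0.042,"twist":8},{"dx":-0.096,"dy":-0.039,"dz":-0.063,"twist":12},{"dx":-0.128,"dy":-0.052,"dz":-0.084,"twist":16},{"dx":-0.159,"dy":-0.064,"dz":-0.106,"twist":21}]'

```text
t: 0.6
eef_pos: [331.0, 479.4, 321.2]
tcp_rot: [-3.141, -0.0, 2.446]
ft_force: [-0.1, -0.0, -0.2]
opening: 1.003
```

Run:
```python
from h import *
for n in('top','side'):
    D=np.load(n+'.npz'); g=cv2.cvtColor(D['p'],cv2.COLOR_RGB2GRAY)
    im=rect(n,g,608.8,28,110,12,241).astype(float)
    gg=np.linspace(-12,12,241);X,Y=np.meshgrid(gg,gg[::-1]);m=np.hypot(X,Y)<10
    best=[]
    for a in range(-90,90,3):
        for o in np.arange(-4,4.1,.5):
            t=np.radians(a);dd=abs(-X*np.sin(t)+Y*np.cos(t)-o)
            best.append((im[m&(dd<1.5)].mean()-im[m&(dd>3)&(dd<6)].mean(),a,o))
    best.sort();print(n,best[:6])
plan(460,280,320,120);print(state()['eef_pos'],state()['joints'])
```

```text
top [(np.float64(-8.783550284604416), 18, np.float64(3.5)), (np.float64(-8.684309882336265), 15, np.float64(3.5)), (np.float64(-8.531320249257476), 15, np.float64(4.0)), (np.float64(-8.501826630463256), 21, np.float64(3.5)), (np.float64(-8.37465854224493), 18, np.float64(4.0)), (np.float64(-8.337616919121558), 12, np.float64(4.0))]
side [(np.float64(-32.924259540974504), 27, np.float64(2.5)), (np.float64(-32.789384837273914), 30, np.float64(2.5)), (np.float64(-32.504762045055685), 27, np.float64(2.0)), (np.float64(-32.471589130289544), 24, np.float64(2.5)), (np.float64(-32.361369268732574), 30, np.float64(2.0)), (np.float64(-32.0778426952558), 33, np.float64(2.5))]
plan dx -226.8 dy -70.5 dz 1.2 mm twist 20.2  rows>=4.9
[330.9752107  479.39575041 321.21033287] [ 8.53181089e-01  3.41506305e-01  1.51329529e+00 -1.14488593e-05
  1.28742009e+00 -2.23261011e-02]
```

carry_out --moves '[{"dx":-0.046,"dy":-0.014,"twist":4},{"dx":-0.092,"dy":-0.028,"twist":8},{"dx":-0.138,"dy":-0.042,"twist":12},{"dx":-0.184,"dy":-0.056,"twist":16},{"dx":-0.227,"dy":-0.071,"twist":20}]'

```text
schema error: expected keys dx, dy, dz, twist
```

Run:
```python
from h import *
plan(480,50,300,115)
for n in('top','side'):
    D=np.load(n+'.npz');W=world(n,D['d']).reshape(-1,3)
    r=np.hypot(W[:,0]-608.5,W[:,1]-30)
    h=W[(r<15)&(W[:,2]>108)&(W[:,2]<113)]; print(n,np.percentile(h[:,:2],[0,3,50,97,100],axis=0).round(1).tolist())
    h=W[(r<26)&(W[:,2]>86)&(W[:,2]<94)&(W[:,1]<40)];print(' boss',len(h),np.percentile(h[:,:2],[0,3,50,97,100],axis=0).round(1).tolist())
```

```text
plan dx -389.5 dy -234.3 dz 21.2 mm twist 25.2  rows>=9.5
top [[595.9, 15.4], [597.8, 17.8], [608.8, 26.5], [620.9, 38.5], [621.0, 40.1]]
 boss 49 [[592.4, 12.1], [592.5, 12.2], [599.8, 20.7], [620.0, 39.4], [624.2, 39.6]]
side [[596.9, 16.3], [597.9, 16.6], [608.3, 28.9], [621.9, 39.0], [622.4, 41.3]]
 boss 66 [[592.6, 10.4], [592.7, 12.0], [604.3, 20.3], [623.5, 36.2], [626.8, 40.0]]
```

carry_out --moves '[{"dx":-0.046,"dy":-0.014,"dz":0,"twist":4},{"dx":-0.092,"dy":-0.028,"dz":0,"twist":8},{"dx":-0.138,"dy":-0.042,"dz":0,"twist":12},{"dx":-0.184,"dy":-0.056,"dz":0,"twist":16},{"dx":-0.227,"dy":-0.071,"dz":0,"twist":20}]'

```text
t: 1.1
eef_pos: [460.4, 279.2, 320.5]
tcp_rot: [-3.141, -0.0, 2.097]
ft_force: [0.8, 1.4, -0.6]
opening: 1.003
```

```bash
python3 -c "
from h import *
plan(485,50,300,115)
s=dict(eef_pos=[485,50,300],tcp_rot=[0,0,np.radians(115)]);plan(485,-175,250,105,s)
s=dict(eef_pos=[485,-175,250],tcp_rot=[0,0,np.radians(105)]);plan(485,-363,190,98,s)"
```

```text
plan dx -210.5 dy -93.8 dz 20.5 mm twist 5.2  rows>=4.8
plan dx -203.9 dy -95.1 dz 50.0 mm twist 10.0  rows>=4.8
plan dx -181.6 dy -48.7 dz 60.0 mm twist 7.0  rows>=4.1
```

carry_out --moves '[{"dx":-0.042,"dy":-0.0188,"dz":0.004,"twist":1},{"dx":-0.084,"dy":-0.0376,"dz":0.008,"twist":2},{"dx":-0.126,"dy":-0.0564,"dz":0.012,"twist":3},{"dx":-0.168,"dy":-0.0752,"dz":0.016,"twist":4},{"dx":-0.2105,"dy":-0.094,"dz":0.02,"twist":5.2}]'

```text
t: 1.6
eef_pos: [484.5, 50.1, 300.4]
tcp_rot: [-3.142, -0.0, 2.009]
ft_force: [0.7, 0.1, 0.1]
opening: 1.001
```

carry_out --moves '[{"dx":-0.041,"dy":-0.019,"dz":0.01,"twist":2},{"dx":-0.082,"dy":-0.038,"dz":0.02,"twist":4},{"dx":-0.122,"dy":-0.057,"dz":0.03,"twist":6},{"dx":-0.163,"dy":-0.076,"dz":0.04,"twist":8},{"dx":-0.204,"dy":-0.095,"dz":0.05,"twist":10}]'

```text
t: 2.1
eef_pos: [485.0, -174.9, 250.1]
tcp_rot: [-3.142, -0.0, 1.833]
ft_force: [0.4, 0.1, 0.3]
opening: 1.0
```

carry_out --moves '[{"dx":-0.036,"dy":-0.01,"dz":0.012,"twist":1.4},{"dx":-0.073,"dy":-0.02,"dz":0.024,"twist":2.8},{"dx":-0.109,"dy":-0.03,"dz":0.036,"twist":4.2},{"dx":-0.146,"dy":-0.039,"dz":0.048,"twist":5.6},{"dx":-0.182,"dy":-0.049,"dz":0.06,"twist":7}]'

```text
t: 2.6
eef_pos: [485.4, -363.2, 189.8]
tcp_rot: [-3.141, -0.0, 1.712]
ft_force: [0.8, 1.1, 0.8]
opening: 1.001
```

```bash
python3 -c "
from h import *
plan(485,-363.3,90,98);s=state();print(s['joints'],s['moment'],s['ft_force'])"
```

```text
plan dx -0.1 dy -0.4 dz 99.8 mm twist 0.1  rows>=2.1
[-7.51373566e-01  4.89545526e-01  1.63542796e+00  1.34971391e-04
  1.01712869e+00 -8.92201112e-01] [-0.08593325  0.03346167 -0.05146304] [0.79328286 1.09539475 0.8396045 ]
```

carry_out --moves '[{"dx":0,"dy":0,"dz":0.045,"twist":0},{"dx":0,"dy":0,"dz":0.085,"twist":0},{"dx":0,"dy":0,"dz":0.1,"twist":0},{"dx":0,"dy":0,"dz":0.1,"twist":0}]' --grip 0.06

```text
t: 3.0
eef_pos: [484.6, -360.8, 87.9]
tcp_rot: [-3.139, -0.004, 1.712]
ft_force: [0.3, 0.4, 0.1]
opening: 0.72
```

carry_out --moves '[{"dx":0,"dy":0,"dz":0,"twist":0},{"dx":0,"dy":0,"dz":0,"twist":0},{"dx":0,"dy":0,"dz":0,"twist":0},{"dx":0,"dy":0,"dz":0,"twist":0},{"dx":0,"dy":0,"dz":0,"twist":0}]' --grip 0.015

```text
t: 3.5
eef_pos: [485.8, -361.7, 91.2]
tcp_rot: [3.141, 0.001, 1.713]
ft_force: [-0.1, 0.8, -0.3]
opening: 0.293
```

carry_out --moves '[{"dx":0,"dy":0,"dz":0,"twist":0},{"dx":0,"dy":0,"dz":0,"twist":0},{"dx":0,"dy":0,"dz":-0.03,"twist":0},{"dx":0,"dy":0,"dz":-0.07,"twist":0},{"dx":0,"dy":0,"dz":-0.11,"twist":0}]'

```text
t: 4.0
eef_pos: [485.4, -361.3, 201.3]
tcp_rot: [-3.141, -0.001, 1.713]
ft_force: [0.1, -0.6, -1.7]
opening: 0.267
```

carry_out --moves '[{"dx":0,"dy":0,"dz":-0.04,"twist":0},{"dx":0,"dy":0,"dz":-0.07,"twist":0},{"dx":0,"dy":0,"dz":-0.07,"twist":0},{"dx":0,"dy":0,"dz":-0.07,"twist":0}]'

```text
t: 4.4
eef_pos: [485.5, -361.4, 270.3]
tcp_rot: [3.141, -0.0, 1.713]
ft_force: [-0.6, -0.4, -2.4]
opening: 0.269
```

Run:
```python
from h import *
s=state();x,y,z=s['eef_pos'];print(s['eef_pos'],s['opening'],s['ft_force'])
o=[]
for n in('top','side'):
    p,d=snap(n); u,v=proj(n,[x,y,z-40]).astype(int); print(n,u,v)
    W=world(n,d).reshape(-1,3); 
    for a,b in((-86,-74),(-74,-64),(-56,-30),(-10,15)):
        q=W[(np.hypot(W[:,0]-x,W[:,1]-y)<25)&(W[:,2]>z+a)&(W[:,2]<z+b)]
        if len(q): print(n,a,b,len(q),q.mean(0).round(1),(q.max(0)-q.min(0)).round(1), np.degrees(np.arctan2(*np.linalg.eigh(np.cov(q[:,:2].T))[1][::-1,1])) if len(q)>3 else '')
    c=p[max(0,v-50):v+50,u-50:u+50]; o.append(cv2.resize(c,(400,400),interpolation=cv2.INTER_CUBIC))
cv2.imwrite('pics/held.png',np.hstack(o)[:,:,::-1])
```

```text
[ 485.46906045 -361.4177977   270.2543806 ] 0.2686099964733354 [-0.58110305 -0.38304551 -2.40902805]
top 447 192
side 387 244
side -86 -74 21 [ 484.7 -362.2  192.3] [14.   6.4  8.6] 159.82850734016188
side -74 -64 26 [ 484.1 -363.2  201.8] [14.1  8.7  9.4] 154.9596406907256
side -56 -30 28 [ 482.9 -364.8  223.2] [16.  11.5 25.3] 163.25982029099995
side -10 15 158 [ 483.4 -370.4  274.4] [40.9 22.1 24.6] 172.20755182814128
```

View pics/held.png

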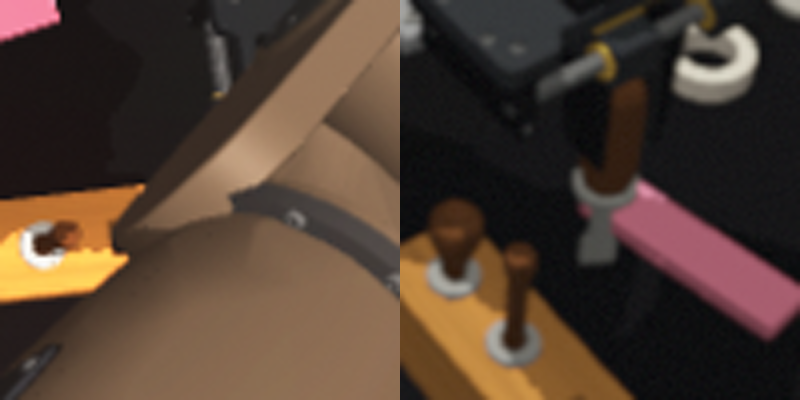

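The driver is held upright with its blade clear in the side panel at (600,235), yaw about −21° at tool yaw 98°. The slot at about 24° (or 204°) puts the tool yaw near 143°. Travelling to just above the screw.

```bash
python3 -c "
from h import *
plan(547,-166,270,120)
s=dict(eef_pos=[547,-166,270],tcp_rot=[0,0,np.radians(120)]);plan(608.8,28.5,235,143,s)"
```

```text
plan dx 184.5 dy 88.8 dz -1.0 mm twist -21.9  rows>=4.3
plan dx 137.5 dy 150.8 dz 35.0 mm twist -23.0  rows>=4.3
```

carry_out --moves '[{"dx":0.037,"dy":0.018,"dz":0,"twist":-4.4},{"dx":0.074,"dy":0.036,"dz":0,"twist":-8.8},{"dx":0.111,"dy":0.053,"dz":0,"twist":-13.2},{"dx":0.148,"dy":0.071,"dz":0,"twist":-17.6},{"dx":0.1845,"dy":0.0888,"dz":0,"twist":-21.9}]'

```text
t: 5.0
eef_pos: [547.3, -164.7, 269.0]
tcp_rot: [-3.14, -0.002, 2.098]
ft_force: [0.5, 0.2, -0.9]
opening: 0.271
```

carry_out --moves '[{"dx":0.0275,"dy":0.03,"dz":0.007,"twist":-4.6},{"dx":0.055,"dy":0.06,"dz":0.014,"twist":-9.2},{"dx":0.0825,"dy":0.09,"dz":0.021,"twist":-13.8},{"dx":0.11,"dy":0.12,"dz":0.028,"twist":-18.4},{"dx":0.1375,"dy":0.1508,"dz":0.035,"twist":-23}]'

```text
t: 5.5
eef_pos: [608.9, 29.8, 233.7]
tcp_rot: [-3.14, -0.002, 2.5]
ft_force: [0.6, 0.8, -1.0]
opening: 0.268
```

carry_out --moves '[{"dx":0,"dy":0,"dz":0,"twist":0},{"dx":0,"dy":0,"dz":0,"twist":0}]'

```text
t: 5.7
eef_pos: [608.7, 28.9, 233.9]
tcp_rot: [-3.14, -0.002, 2.498]
ft_force: [0.4, -1.1, -1.5]
opening: 0.269
```

Run:
```python
from h import *
s=state();x,y,z=s['eef_pos'];print(s['eef_pos'],s['tcp_rot'],s['joints'],s['ft_force'],s['moment'])
p,d=snap('side'); W=world('side',d)
w=W.reshape(-1,3)
for a,b in((-84,-78),(-78,-72),(-84,-70),(-70,-58)):
    q=w[(np.hypot(w[:,0]-x,w[:,1]-y)<20)&(w[:,2]>z+a)&(w[:,2]<z+b)]
    if len(q): print(a,b,len(q),q.mean(0).round(1),q.min(0).round(1),q.max(0).round(1), np.degrees(np.arctan2(*np.linalg.eigh(np.cov(q[:,:2].T))[1][::-1,1])))
u,v=proj('side',[x,y,z-90]).astype(int);print(u,v)
c=p[v-40:v+40,u-40:u+40];cv2.imwrite('pics/hover.png',cv2.resize(c,(560,560),interpolation=cv2.INTER_CUBIC)[:,:,::-1])
```

```text
[608.72444753  28.92195229 233.9049062 ] [-3.13994168e+00 -2.36668396e-03  2.49774945e+00] [-6.08385658e-02  4.51639891e-01  1.57289853e+00 -8.36751936e-05
  1.11993889e+00 -9.87757077e-01] [ 0.42147044 -1.10521557 -1.53517025] [-0.03393574  0.01553933  0.01458066]
-84 -78 2 [611.1  29.4 151.9] [604.6  25.3 150.2] [617.6  33.5 153.6] -147.65202707913724
-78 -72 6 [609.   25.7 158.2] [603.8  24.  156.7] [615.   28.9 160.6] -154.0568712083782
-84 -70 12 [608.7  26.  158.7] [603.2  23.  150.2] [617.6  33.5 163.5] -150.64776375655237
-70 -58 16 [607.7  24.9 170.9] [603.9  22.  165.7] [612.5  31.5 174.6] 157.45754087266786
348 146
```

View pics/hover.png

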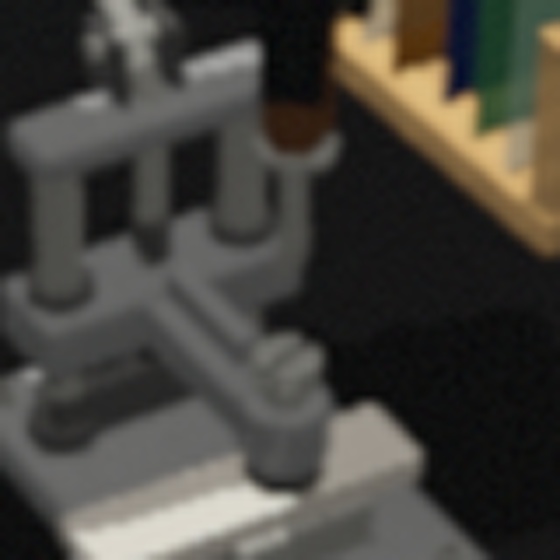

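The driver hangs over the head at crop (285,355), and the slot is visible there from (255,365) to (320,345). Descending gently while watching the force.

carry_out --moves '[{"dx":0,"dy":0,"dz":0.02,"twist":0},{"dx":0,"dy":0,"dz":0.035,"twist":0},{"dx":0,"dy":0,"dz":0.035,"twist":0}]'

```text
t: 6.05
eef_pos: [608.1, 26.8, 198.7]
tcp_rot: [-3.14, -0.003, 2.494]
ft_force: [-0.1, 0.6, -1.8]
opening: 0.265
```

carry_out --moves '[{"dx":0,"dy":0,"dz":0.002,"twist":0},{"dx":0,"dy":0,"dz":0.004,"twist":0},{"dx":0,"dy":0,"dz":0.006,"twist":0},{"dx":0,"dy":0,"dz":0.006,"twist":0}]'

```text
t: 6.45
eef_pos: [609.2, 28.0, 194.8]
tcp_rot: [3.141, 0.0, 2.496]
ft_force: [-0.1, 0.3, -1.4]
opening: 0.27
```

Run:
```python
from h import *
s=state();print(s['eef_pos'],s['ft_force'],s['moment'])
D=np.load('side.npz');g=cv2.cvtColor(D['p'],cv2.COLOR_RGB2GRAY)
im=rect('side',g,608.8,28.3,111.3,12,241).astype(float)
gg=np.linspace(-12,12,241);X,Y=np.meshgrid(gg,gg[::-1]);m=np.hypot(X,Y)<10
best=[]
for a in range(-90,90,3):
  for o in np.arange(-4,4.1,.5):
    t=np.radians(a);dd=abs(-X*np.sin(t)+Y*np.cos(t)-o)
    best.append((im[m&(dd<1.5)].mean()-im[m&(dd>3)&(dd<6)].mean(),a,o))
best.sort();print(best[:5])
```

```text
[609.16196833  28.03024605 194.79321711] [-0.11214247  0.30504133 -1.42724482] [-0.00362717 -0.05223275  0.01243263]
[(np.float64(-15.135441447922332), 24, np.float64(1.0)), (np.float64(-14.994205145833945), 27, np.float64(1.0)), (np.float64(-14.965437198141458), 21, np.float64(1.0)), (np.float64(-14.842624284852988), 24, np.float64(1.5)), (np.float64(-14.750839374315532), 27, np.float64(1.5))]
```

carry_out --moves '[{"dx":0,"dy":0,"dz":0.001,"twist":0},{"dx":0,"dy":0,"dz":0.002,"twist":0},{"dx":0,"dy":0,"dz":0.003,"twist":0},{"dx":0,"dy":0,"dz":0.003,"twist":0}]'

```text
t: 6.85
eef_pos: [609.5, 28.1, 192.5]
tcp_rot: [3.141, 0.001, 2.497]
ft_force: [-1.7, -0.2, 6.3]
opening: 0.27
```

carry_out --moves '[{"dx":0,"dy":0,"dz":0.001,"twist":0},{"dx":0,"dy":0,"dz":0.002,"twist":0},{"dx":0,"dy":0,"dz":0.002,"twist":0}]'

```text
t: 7.15
eef_pos: [609.0, 28.4, 189.5]
tcp_rot: [3.141, -0.001, 2.496]
ft_force: [-1.0, 2.1, -0.6]
opening: 0.268
```

carry_out --moves '[{"dx":0,"dy":0,"dz":0.001,"twist":0},{"dx":0,"dy":0,"dz":0.002,"twist":0},{"dx":0,"dy":0,"dz":0.003,"twist":0},{"dx":0,"dy":0,"dz":0.003,"twist":0}]'

```text
t: 7.55
eef_pos: [609.0, 28.2, 186.3]
tcp_rot: [-3.142, -0.001, 2.496]
ft_force: [-0.9, 2.7, 0.3]
opening: 0.269
```

Run:
```python
from h import *
for i in range(4):
    s=state();print(s['t'],s['eef_pos'].round(2),s['ft_force'].round(2),s['moment'].round(4)); read_camera('side')
p,d=snap('side'); u,v=proj('side',[608.8,28,120]).astype(int)
c=p[v-40:v+40,u-40:u+40];cv2.imwrite('pics/in.png',cv2.resize(c,(480,480),interpolation=cv2.INTER_CUBIC)[:,:,::-1])
```

```text
7.55 [609.01  28.25 186.34] [-0.89  2.68  0.26] [0.8157 0.2801 0.0117]
7.6 [609.02  28.26 186.36] [-1.48  3.2  -0.87] [ 0.7528  0.2766 -0.0104]
7.65 [609.01  28.24 186.37] [-0.26  3.18 -1.96] [ 0.8009  0.3271 -0.0225]
7.7 [609.02  28.22 186.39] [-1.15  3.38 -2.34] [ 0.8006  0.2956 -0.0392]
```

View pics/in.png

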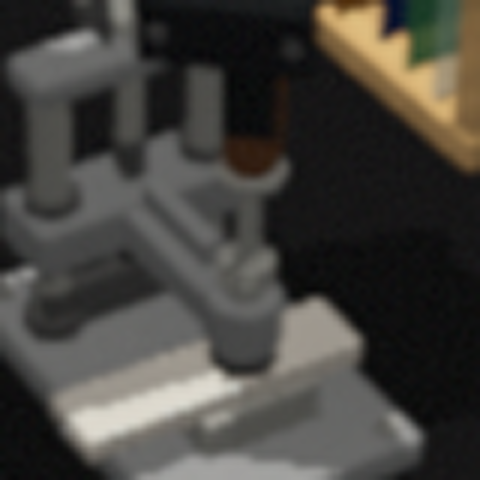

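The blade is seated in the slot, at crop (245,260). There is a lateral wall force of about 3 N, so I'll centre by 1 mm and check the noise on the torque signals.

carry_out --moves '[{"dx":0.0009,"dy":0.0005,"dz":0,"twist":0},{"dx":0.0009,"dy":0.0005,"dz":0,"twist":0}]'

```text
t: 8.0
eef_pos: [608.8, 28.8, 186.7]
tcp_rot: [-3.141, 0.001, 2.497]
ft_force: [-1.0, 0.6, -1.9]
opening: 0.268
```

```bash
cat >> h.py <<'E'
def avg(n=10):
    L=[]
    for i in range(n):
        s=state();L.append(np.r_[s['ft_force'],s['moment'],s['tau'][5],s['joints'][5],s['qvel'][5],s['tcp_rot'][2],s['eef_pos']]); read_camera('top')
    L=np.array(L);print(s['t'],'F',L[:,:3].mean(0).round(2),'M',L[:,3:6].mean(0).round(4),'sdMz %.4f'%L[:,5].std(),'tau5 %.4f sd %.4f'%(L[:,6].mean(),L[:,6].std()),'j6 %.4f yaw %.4f'%(L[-1,7],L[-1,9]),L[-1,10:].round(2))
E
python3 -c "
from h import *
avg(8)"
```

```text
8.35 F [-0.27  0.32 -1.59] M [0.1163 0.1384 0.001 ] sdMz 0.0221 tau5 -0.0006 sd 0.0055 j6 -0.9864 yaw 2.4964 [608.82  28.92 186.69]
```

carry_out --moves '[{"dx":0,"dy":0,"dz":0,"twist":8},{"dx":0,"dy":0,"dz":0,"twist":16},{"dx":0,"dy":0,"dz":0,"twist":24},{"dx":0,"dy":0,"dz":0.0003,"twist":32},{"dx":0,"dy":0,"dz":0.0003,"twist":40}]'

```text
t: 8.9
eef_pos: [608.7, 29.3, 186.4]
tcp_rot: [3.141, -0.0, 1.793]
ft_force: [-1.5, 1.6, -1.8]
opening: 0.266
```

```bash
python3 -c "
from h import *
s=state();print(s['moment'],s['tau'][5]);avg(8)"
```

```text
[0.42161006 0.25143323 0.00343872] -2.2802384197711945
9.25 F [-1.11  2.03 -1.16] M [ 0.4459  0.2661 -0.0014] sdMz 0.0319 tau5 -0.0578 sd 1.2886 j6 -0.2907 yaw 1.8008 [608.71  29.13 186.34]
```

carry_out --moves '[{"dx":0,"dy":0,"dz":0,"twist":8},{"dx":0,"dy":0,"dz":0.0002,"twist":16},{"dx":0,"dy":0,"dz":0.0003,"twist":24},{"dx":0,"dy":0,"dz":0.0004,"twist":30},{"dx":0,"dy":0,"dz":0.0004,"twist":30}]'

```text
t: 9.8
eef_pos: [608.8, 29.0, 186.0]
tcp_rot: [3.141, -0.0, 1.274]
ft_force: [0.7, -0.0, -1.6]
opening: 0.267
```

```bash
cat >> h.py <<'E'
def avg2(n=12,skip=4):
    L=[]
    for i in range(n):
        s=state();L.append([s['moment'][2],s['tau'][5],s['qvel'][5],*s['ft_force']]); read_camera('top')
    L=np.array(L);print(s['t'],'tau5',L[:,1].round(4).tolist());L=L[skip:]
    print('Mz %.4f tau5 %.4f'%(L[:,0].mean(),L[:,1].mean()),'F',L[:,3:].mean(0).round(2),'j6 %.4f'%s['joints'][5],s['eef_pos'].round(2),np.degrees(s['tcp_rot'][2]))
E
python3 -c "
from h import *
avg2()"
```

```text
10.35 tau5 [1.5937, 0.7315, 0.2342, 0.0422, -0.0196, -0.0332, -0.0306, -0.0236, -0.0166, -0.0104, -0.0056, -0.0018]
Mz 0.0152 tau5 -0.0177 F [ 0.28  1.24 -1.65] j6 0.2350 [608.83  29.02 185.92] 73.0571265379047
```

```bash
python3 -c "
from h import *
avg2(14,4)"
```

```text
11.05 tau5 [0.0011, 0.0033, 0.005, 0.0062, 0.0072, 0.0079, 0.0085, 0.0089, 0.0093, 0.0095, 0.0097, 0.0098, 0.01, 0.01]
Mz 0.0120 tau5 0.0091 F [ 1.    0.69 -1.03] j6 0.2354 [608.78  29.03 185.96] 73.03131159772035
```

carry_out --moves '[{"dx":0,"dy":0,"dz":0.0001,"twist":6},{"dx":0,"dy":0,"dz":0.0002,"twist":12},{"dx":0,"dy":0,"dz":0.0002,"twist":18},{"dx":0,"dy":0,"dz":0.0002,"twist":20},{"dx":0,"dy":0,"dz":0.0002,"twist":20}]'

```text
t: 11.6
eef_pos: [608.6, 29.0, 185.7]
tcp_rot: [-3.141, 0.0, 0.925]
ft_force: [-1.0, 1.0, -2.1]
opening: 0.267
```

carry_out --moves '[{"dx":0,"dy":0,"dz":0,"twist":0},{"dx":0,"dy":0,"dz":0,"twist":0},{"dx":0,"dy":0,"dz":0,"twist":0},{"dx":0,"dy":0,"dz":0,"twist":0},{"dx":0,"dy":0,"dz":0,"twist":0}]'

```text
t: 12.1
eef_pos: [608.7, 29.1, 185.7]
tcp_rot: [-3.141, -0.0, 0.926]
ft_force: [-0.2, 0.7, 0.0]
opening: 0.275
```

carry_out --moves '[{"dx":0,"dy":0,"dz":0,"twist":0},{"dx":0,"dy":0,"dz":0,"twist":0},{"dx":0,"dy":0,"dz":0,"twist":0},{"dx":0,"dy":0,"dz":0,"twist":0},{"dx":0,"dy":0,"dz":0,"twist":0}]'

```text
t: 12.6
eef_pos: [608.7, 29.1, 185.7]
tcp_rot: [-3.142, -0.0, 0.926]
ft_force: [-0.6, 1.3, -1.3]
opening: 0.268
```

```bash
python3 -c "
from h import *
avg2(6,0)"
```

```text
12.85 tau5 [0.0155, 0.0156, 0.0157, 0.0157, 0.0157, 0.0158]
Mz 0.0142 tau5 0.0157 F [-0.45  0.78 -1.01] j6 0.5844 [608.73  29.07 185.72] 53.03534971523842
```

carry_out --moves '[{"dx":0,"dy":0,"dz":0.0001,"twist":6},{"dx":0,"dy":0,"dz":0.0002,"twist":12},{"dx":0,"dy":0,"dz":0.0002,"twist":18},{"dx":0,"dy":0,"dz":0.0002,"twist":20},{"dx":0,"dy":0,"dz":0.0002,"twist":20}]'

```text
t: 13.4
eef_pos: [608.6, 29.1, 185.5]
tcp_rot: [-3.141, 0.0, 0.576]
ft_force: [-2.4, 0.5, -0.9]
opening: 0.265
```

carry_out --moves '[{"dx":0,"dy":0,"dz":0,"twist":0},{"dx":0,"dy":0,"dz":0,"twist":0},{"dx":0,"dy":0,"dz":0,"twist":0},{"dx":0,"dy":0,"dz":0,"twist":0},{"dx":0,"dy":0,"dz":0,"twist":0}]'

```text
t: 13.9
eef_pos: [608.7, 29.1, 185.5]
tcp_rot: [-3.141, 0.0, 0.577]
ft_force: [-2.1, 1.3, -0.9]
opening: 0.267
```

carry_out --moves '[{"dx":0,"dy":0,"dz":0,"twist":0},{"dx":0,"dy":0,"dz":0,"twist":0},{"dx":0,"dy":0,"dz":0,"twist":0},{"dx":0,"dy":0,"dz":0,"twist":0},{"dx":0,"dy":0,"dz":0,"twist":0}]'

```text
t: 14.4
eef_pos: [608.7, 29.1, 185.5]
tcp_rot: [-3.141, -0.0, 0.577]
ft_force: [-2.3, 1.1, -0.9]
opening: 0.267
```

```bash
python3 -c "
from h import *
avg2(6,0)"
```

```text
14.65 tau5 [0.0315, 0.0316, 0.0318, 0.0318, 0.0319, 0.0319]
Mz 0.0057 tau5 0.0317 F [-1.78  0.85 -0.87] j6 0.9335 [608.72  29.08 185.51] 33.033763587724856
```

```bash
python3 -c "
from h import *
avg2(16,0)"
```

```text
15.45 tau5 [0.032, 0.0319, 0.032, 0.0321, 0.0321, 0.0321, 0.0321, 0.0321, 0.0321, 0.0321, 0.0322, 0.0321, 0.0322, 0.0322, 0.0322, 0.0321]
Mz 0.0384 tau5 0.0321 F [-2.2   1.   -1.03] j6 0.9335 [608.72  29.05 185.51] 33.03608145792636
```

carry_out --moves '[{"dx":0,"dy":0,"dz":0,"twist":-3},{"dx":0,"dy":0,"dz":0,"twist":-6},{"dx":0,"dy":0,"dz":0,"twist":-7},{"dx":0,"dy":0,"dz":0,"twist":-7},{"dx":0,"dy":0,"dz":0,"twist":-7}]'

```text
t: 16.0
eef_pos: [609.0, 28.9, 185.6]
tcp_rot: [3.141, -0.0, 0.697]
ft_force: [-0.1, 0.0, -1.3]
opening: 0.27
```

carry_out --moves '[{"dx":0,"dy":0,"dz":0,"twist":0},{"dx":0,"dy":0,"dz":0,"twist":0},{"dx":0,"dy":0,"dz":0,"twist":0},{"dx":0,"dy":0,"dz":0,"twist":0},{"dx":0,"dy":0,"dz":0,"twist":0}]'

```text
t: 16.5
eef_pos: [608.8, 29.1, 185.6]
tcp_rot: [3.142, -0.0, 0.699]
ft_force: [0.0, -0.6, -1.3]
opening: 0.268
```

```bash
python3 -c "
from h import *
avg2(16,6)"
```

```text
17.25 tau5 [0.0024, 0.0018, 0.0014, 0.0011, 0.0008, 0.0005, 0.0005, 0.0003, 0.0002, 0.0002, 0.0, 0.0001, 0.0001, 0.0001, -0.0, 0.0001]
Mz -0.0052 tau5 0.0002 F [ 0.58 -0.28 -1.65] j6 0.8113 [608.76  29.07 185.52] 40.03474480476333
```

Backing off 7° inside the slot's play gives zero torque, so the sensor has no bias. The standing torque was 0.032 N m. Together with the minimum 0.5 mm clearance and the angle turned, that puts the pad force between about 3.4 and 6 N, inside the window. Lifting the driver out.

carry_out --moves '[{"dx":0,"dy":0,"dz":-0.004,"twist":0},{"dx":0,"dy":0,"dz":-0.012,"twist":0},{"dx":0,"dy":0,"dz":-0.03,"twist":0},{"dx":0,"dy":0,"dz":-0.06,"twist":0},{"dx":0,"dy":0,"dz":-0.09,"twist":0}]'

```text
t: 17.8
eef_pos: [608.6, 29.1, 277.1]
tcp_rot: [-3.141, 0.0, 0.699]
ft_force: [0.2, -0.1, -1.2]
opening: 0.268
```

```bash
python3 -c "
from h import *
print(state()['ft_force'])
plan(547,-166,275,75)
s=dict(eef_pos=[547,-166,275],tcp_rot=[0,0,np.radians(75)]);plan(485.3,-361.7,250,98,s)"
```

```text
[ 0.18558426 -0.11483321 -1.24497772]
plan dx -172.6 dy 109.7 dz 2.1 mm twist -35.0  rows>=4.3
plan dx -205.0 dy -8.9 dz 25.0 mm twist -23.0  rows>=4.3
```

carry_out --moves '[{"dx":-0.034,"dy":0.022,"dz":0,"twist":-7},{"dx":-0.069,"dy":0.044,"dz":0,"twist":-14},{"dx":-0.104,"dy":0.066,"dz":0,"twist":-21},{"dx":-0.138,"dy":0.088,"dz":0,"twist":-28},{"dx":-0.1726,"dy":0.1097,"dz":0.002,"twist":-35}]'

```text
t: 18.3
eef_pos: [546.6, -167.4, 274.6]
tcp_rot: [3.14, 0.0, 1.315]
ft_force: [-0.4, 0.6, -0.6]
opening: 0.271
```

carry_out --moves '[{"dx":-0.041,"dy":-0.002,"dz":0,"twist":-4.6},{"dx":-0.082,"dy":-0.004,"dz":0,"twist":-9.2},{"dx":-0.123,"dy":-0.005,"dz":0,"twist":-13.8},{"dx":-0.164,"dy":-0.007,"dz":0.01,"twist":-18.4},{"dx":-0.205,"dy":-0.009,"dz":0.025,"twist":-23}]'

```text
t: 18.8
eef_pos: [485.1, -363.5, 249.8]
tcp_rot: [3.14, 0.002, 1.714]
ft_force: [-0.3, 0.3, -2.0]
opening: 0.271
```

carry_out --moves '[{"dx":0,"dy":0,"dz":0,"twist":0},{"dx":0,"dy":0,"dz":0,"twist":0}]'

```text
t: 19.0
eef_pos: [485.1, -362.3, 248.7]
tcp_rot: [3.142, -0.0, 1.709]
ft_force: [0.7, 0.3, -0.6]
opening: 0.269
```

Run:
```python
from h import *
plan(485.3,-361.7,170,98);plan(485.3,-361.7,90.5,98)
x,y,z=state()['eef_pos'];p,d=snap('side');w=world('side',d).reshape(-1,3)
for a,b in((-86,-70),(-66,-56)):
    q=w[(np.hypot(w[:,0]-x,w[:,1]-y)<20)&(w[:,2]>z+a)&(w[:,2]<z+b)];print(q.mean(0),q.min(0),q.max(0))
```

```text
plan dx 0.6 dy 0.3 dz 78.7 mm twist -0.1  rows>=1.6
plan dx 0.6 dy 0.3 dz 158.2 mm twist -0.1  rows>=3.3
[ 485.31473603 -363.62180783  173.20489852] [ 477.73825085 -366.78014419  166.17416777] [ 493.35157805 -360.21598077  178.42412323]
[ 484.40091726 -364.98890962  186.75441557] [ 479.22527076 -368.26792808  182.96688095] [ 492.63535458 -357.84375411  192.43888445]
```

carry_out --moves '[{"dx":0.0005,"dy":0.0002,"dz":0.045,"twist":0},{"dx":0.0005,"dy":0.0002,"dz":0.085,"twist":0},{"dx":0.0005,"dy":0.0002,"dz":0.105,"twist":0},{"dx":0.0005,"dy":0.0002,"dz":0.125,"twist":0},{"dx":0.0005,"dy":0.0002,"dz":0.145,"twist":0}]'

```text
t: 19.55
eef_pos: [486.7, -360.0, 103.6]
tcp_rot: [3.141, 0.001, 1.712]
ft_force: [-0.8, -0.1, -1.1]
opening: 0.269
```

carry_out --moves '[{"dx":0,"dy":0,"dz":0.004,"twist":0},{"dx":0,"dy":0,"dz":0.008,"twist":0},{"dx":0,"dy":0,"dz":0.011,"twist":0},{"dx":0,"dy":0,"dz":0.011,"twist":0}]'

```text
t: 19.95
eef_pos: [486.0, -361.1, 93.1]
tcp_rot: [3.141, 0.001, 1.711]
ft_force: [0.4, 0.5, -1.3]
opening: 0.267
```

carry_out --moves '[{"dx":0,"dy":0,"dz":0.001,"twist":0},{"dx":0,"dy":0,"dz":0.002,"twist":0},{"dx":0,"dy":0,"dz":0.002,"twist":0}]'

```text
t: 20.25
eef_pos: [485.8, -361.3, 91.1]
tcp_rot: [3.141, 0.001, 1.711]
ft_force: [-1.1, 0.7, 3.2]
opening: 0.27
```

carry_out --moves '[{"dx":0,"dy":0,"dz":0.001,"twist":0},{"dx":0,"dy":0,"dz":0.001,"twist":0}]'

```text
t: 20.45
eef_pos: [485.8, -361.4, 91.0]
tcp_rot: [3.141, 0.001, 1.711]
ft_force: [-3.2, 1.3, 13.8]
opening: 0.272
```

The flange is resting on the stand. Releasing and rising.

carry_out --moves '[{"dx":0,"dy":0,"dz":-0.0005,"twist":0},{"dx":0,"dy":0,"dz":-0.0005,"twist":0},{"dx":0,"dy":0,"dz":-0.0005,"twist":0},{"dx":0,"dy":0,"dz":-0.0005,"twist":0}]' --grip 0.06

```text
t: 20.85
eef_pos: [485.6, -361.1, 89.8]
tcp_rot: [-3.141, -0.0, 1.711]
ft_force: [0.2, -0.6, -0.5]
opening: 0.549
```

carry_out --moves '[{"dx":0,"dy":0,"dz":-0.015,"twist":0},{"dx":0,"dy":0,"dz":-0.05,"twist":0},{"dx":0,"dy":0,"dz":-0.095,"twist":0},{"dx":0,"dy":0,"dz":-0.14,"twist":0}]'

```text
t: 21.25
eef_pos: [485.4, -360.9, 231.2]
tcp_rot: [-3.141, -0.001, 1.711]
ft_force: [0.8, -0.1, 0.4]
opening: 0.63
```

Run:
```python
from h import *
p,d=snap('side');w=world('side',d).reshape(-1,3)
q=w[(np.hypot(w[:,0]-485,w[:,1]+363)<25)&(w[:,2]>75)&(w[:,2]<140)]
for a,b in((75,95),(95,115),(115,140)):
    k=q[(q[:,2]>a)&(q[:,2]<b)];print(len(k),k.mean(0).round(1))
print('top z',np.percentile(q[:,2],97))
# block pose again from side
k=w[(abs(w[:,2]-51)<3)&(w[:,0]>515)&(w[:,0]<670)&(w[:,1]>0)&(w[:,1]<60)];print('block',k.min(0),k.max(0),cv2.minAreaRect(k[:,:2].astype(np.float32)))
# end-face at -x
plan(500,-166,220,115)
s=dict(eef_pos=[500,-166,220],tcp_rot=[0,0,np.radians(115)]);plan(495,25,160,135,s)
```

```text
73 [ 481.4 -369.2   85.5]
77 [ 480.9 -369.7  105.7]
135 [ 483.9 -365.4  126.4]
top z 132.69184971055628
block [521.81736459   5.72922937  48.05875807] [659.98406955  55.14287605  53.99917872] ((591.7284545898438, 29.277803421020508), (139.284912109375, 41.10032653808594), 4.597546577453613)
plan dx 192.8 dy 40.1 dz 19.0 mm twist -17.0  rows>=4.1
plan dx 175.2 dy 76.2 dz 60.0 mm twist -20.0  rows>=4.2
```

The driver stands upright at its former height. Closing the fingers and going to the block's −x end, at about (522, 24.6).

```bash
python3 -c "
from h import *
plan(495,-166,200,70)
s=dict(eef_pos=[495,-166,200],tcp_rot=[0,0,np.radians(70)]);plan(493,26,120,45,s)"
```

```text
plan dx 193.5 dy 35.2 dz 39.0 mm twist 28.0  rows>=4.2
plan dx 179.7 dy -67.5 dz 80.0 mm twist 25.0  rows>=4.3
```

carry_out --moves '[{"dx":0.039,"dy":0.007,"dz":0,"twist":5.6},{"dx":0.077,"dy":0.014,"dz":0.01,"twist":11.2},{"dx":0.116,"dy":0.021,"dz":0.02,"twist":16.8},{"dx":0.155,"dy":0.028,"dz":0.03,"twist":22.4},{"dx":0.1935,"dy":0.0352,"dz":0.039,"twist":28}]' --grip 0.0

```text
t: 21.8
eef_pos: [493.2, -163.1, 190.4]
tcp_rot: [-3.142, -0.0, 1.218]
ft_force: [0.2, 0.1, -0.7]
opening: 0.272
```

carry_out --moves '[{"dx":0.036,"dy":-0.0135,"dz":0.016,"twist":5},{"dx":0.072,"dy":-0.027,"dz":0.032,"twist":10},{"dx":0.108,"dy":-0.0405,"dz":0.048,"twist":15},{"dx":0.144,"dy":-0.054,"dz":0.064,"twist":20},{"dx":0.1797,"dy":-0.0675,"dz":0.08,"twist":25}]'

```text
t: 22.3
eef_pos: [491.2, 28.8, 110.3]
tcp_rot: [3.141, -0.0, 0.782]
ft_force: [-0.0, -0.3, -1.1]
opening: 0.007
```

carry_out --moves '[{"dx":0,"dy":0,"dz":0.02,"twist":0},{"dx":0,"dy":0,"dz":0.04,"twist":0},{"dx":0,"dy":0,"dz":0.06,"twist":0},{"dx":0,"dy":0,"dz":0.06,"twist":0}]'

```text
t: 22.7
eef_pos: [490.3, 27.5, 49.1]
tcp_rot: [-3.139, 0.002, 0.786]
ft_force: [-0.6, -0.4, -1.1]
opening: 0.004
```

Run:
```python
from h import *
s=state();print(s['eef_pos'],s['ft_force'],s['tcp_rot'],s['opening']);plan(503,26,42,45)
p,d=snap('side');w=world('side',d).reshape(-1,3)
u,v=proj('side',[540,26,50]).astype(int)
cv2.imwrite('pics/push.png',cv2.resize(p[v-50:v+50,u-60:u+60],(600,500),interpolation=cv2.INTER_CUBIC)[:,:,::-1])
```

```text
[490.29848201  27.50770019  49.06458278] [-0.64766927 -0.44788566 -1.12188534] [-3.13868456e+00  2.36604281e-03  7.86165385e-01] 0.003613671166969796
plan dx 7.9 dy 10.1 dz 7.1 mm twist 0.0  rows>=0.3
```

View pics/push.png

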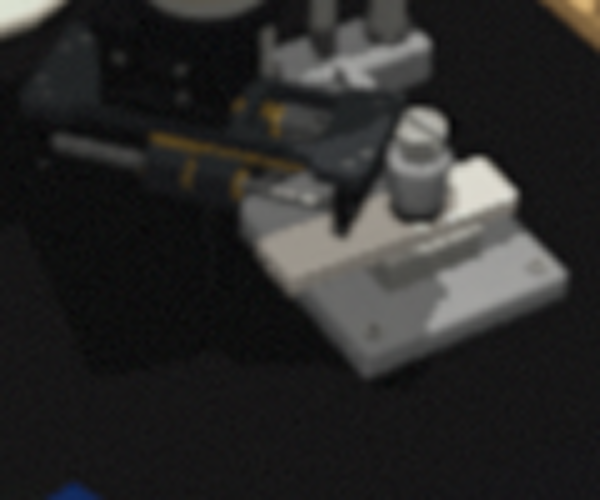

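The closed fingers hang left of the block's near end, crop (270,255), clear of the casting. Approaching along the block.

carry_out --moves '[{"dx":0.001,"dy":0.001,"dz":0.004,"twist":0},{"dx":0.0035,"dy":0.004,"dz":0.007,"twist":0},{"dx":0.006,"dy":0.008,"dz":0.007,"twist":0},{"dx":0.008,"dy":0.0095,"dz":0.007,"twist":0},{"dx":0.008,"dy":0.0095,"dz":0.007,"twist":0}]'

```text
t: 23.25
eef_pos: [504.3, 26.2, 44.3]
tcp_rot: [3.141, -0.001, 0.786]
ft_force: [-0.8, 0.6, 0.3]
opening: 0.004
```

carry_out --moves '[{"dx":0.0008,"dy":0.0007,"dz":0,"twist":0},{"dx":0.0015,"dy":0.0013,"dz":0,"twist":0},{"dx":0.0022,"dy":0.002,"dz":0,"twist":0},{"dx":0.003,"dy":0.0026,"dz":0,"twist":0}]'

```text
t: 23.65
eef_pos: [507.7, 26.6, 44.0]
tcp_rot: [-3.141, -0.0, 0.786]
ft_force: [-0.7, -0.2, -0.8]
opening: 0.006
```

carry_out --moves '[{"dx":0.0008,"dy":0.0007,"dz":0.001,"twist":0},{"dx":0.0015,"dy":0.0013,"dz":0.002,"twist":0},{"dx":0.0022,"dy":0.002,"dz":0.002,"twist":0},{"dx":0.003,"dy":0.0026,"dz":0.002,"twist":0}]'

```text
t: 24.05
eef_pos: [510.3, 26.9, 41.8]
tcp_rot: [-3.139, 0.002, 0.786]
ft_force: [-8.0, -1.1, 4.3]
opening: 0.005
```

carry_out --moves '[{"dx":0.0008,"dy":0.0007,"dz":0,"twist":0},{"dx":0.0015,"dy":0.0013,"dz":0,"twist":0},{"dx":0.0022,"dy":0.002,"dz":0,"twist":0},{"dx":0.003,"dy":0.0026,"dz":0,"twist":0}]'

```text
t: 24.45
eef_pos: [512.4, 27.4, 41.4]
tcp_rot: [-3.136, 0.005, 0.786]
ft_force: [-11.6, -0.1, 5.6]
opening: 0.003
```

carry_out --moves '[{"dx":0.0008,"dy":0.0007,"dz":0,"twist":0},{"dx":0.0015,"dy":0.0013,"dz":0,"twist":0}]'

```text
t: 24.65
eef_pos: [514.3, 27.6, 41.4]
tcp_rot: [-3.136, 0.005, 0.786]
ft_force: [-14.1, 0.2, 5.7]
opening: 0.003
```

carry_out --moves '[{"dx":0.0008,"dy":0.0007,"dz":0,"twist":0},{"dx":0.0015,"dy":0.0013,"dz":0,"twist":0}]'

```text
t: 24.85
eef_pos: [516.2, 27.7, 41.4]
tcp_rot: [-3.136, 0.005, 0.786]
ft_force: [-13.2, 0.9, 6.0]
opening: 0.005
```

carry_out --moves '[{"dx":0.0008,"dy":0.0007,"dz":0,"twist":0},{"dx":0.0015,"dy":0.0013,"dz":0,"twist":0}]'

```text
t: 25.05
eef_pos: [518.1, 27.9, 41.4]
tcp_rot: [-3.136, 0.005, 0.786]
ft_force: [-14.1, 0.4, 6.2]
opening: 0.006
```

Run:
```python
from h import *
L=[]
for i in range(5):
    L.append(state()['ft_force']); p,d=snap('side')
print(np.mean(L,0),state()['eef_pos'])
w=world('side',d).reshape(-1,3)
k=w[(abs(w[:,2]-51)<3)&(w[:,0]>515)&(w[:,0]<680)&(w[:,1]>0)&(w[:,1]<60)];print('block x ends',k[:,0].min(),np.sort(k[:,0])[-5:])
```

```text
[-13.26755338   0.20115346   6.44201005] [518.19683586  27.87725976  41.443823  ]
block x ends 529.8468697064362 [665.70054104 665.76034294 665.83782536 666.81746941 669.1893339 ]
```

The block slides at about 13 N, but the finger also presses down on it with about 7 N, which adds friction. I'll back off, raise slightly and repeat the push cleanly.

carry_out --moves '[{"dx":-0.002,"dy":-0.002,"dz":0,"twist":0},{"dx":-0.004,"dy":-0.0037,"dz":-0.001,"twist":0},{"dx":-0.004,"dy":-0.0037,"dz":-0.001,"twist":0},{"dx":-0.004,"dy":-0.0037,"dz":-0.001,"twist":0},{"dx":-0.004,"dy":-0.0037,"dz":-0.001,"twist":0}]'

```text
t: 25.8
eef_pos: [516.4, 27.3, 43.0]
tcp_rot: [3.141, -0.0, 0.786]
ft_force: [0.2, -0.8, 0.4]
opening: 0.006
```

Run:
```python
from h import *
L=[]
for i in range(6):
    L.append(state()['ft_force']); read_camera('side')
print(np.mean(L,0),state()['eef_pos'])
```

```text
[-0.31197033 -0.01499648 -0.02754312] [516.16528157  27.34108671  42.98858931]
```

carry_out --moves '[{"dx":0.002,"dy":0.0018,"dz":0,"twist":0},{"dx":0.0035,"dy":0.0032,"dz":-0.0003,"twist":0},{"dx":0.0045,"dy":0.004,"dz":-0.0006,"twist":0},{"dx":0.0052,"dy":0.0046,"dz":-0.001,"twist":0}]'

```text
t: 26.5
eef_pos: [522.5, 27.8, 43.7]
tcp_rot: [-3.14, 0.001, 0.786]
ft_force: [-5.7, 0.9, -1.4]
opening: 0.005
```

carry_out --moves '[{"dx":0.0008,"dy":0.0007,"dz":-0.0003,"twist":0},{"dx":0.0015,"dy":0.0013,"dz":-0.0006,"twist":0}]'

```text
t: 26.7
eef_pos: [524.1, 28.0, 44.3]
tcp_rot: [-3.14, 0.002, 0.786]
ft_force: [-6.1, 0.4, -2.0]
opening: 0.006
```

carry_out --moves '[{"dx":0.0008,"dy":0.0007,"dz":-0.0003,"twist":0},{"dx":0.0015,"dy":0.0013,"dz":-0.0006,"twist":0}]'

```text
t: 26.9
eef_pos: [525.5, 28.2, 44.7]
tcp_rot: [-3.139, 0.002, 0.786]
ft_force: [-7.6, -0.2, -2.6]
opening: 0.004
```

With the finger's downforce removed the block slides at about 6–7 N. Correcting both runs for the vertical force gives a pad force of about 4.3 N, in the window. Retracting and doing the final check.

carry_out --moves '[{"dx":-0.004,"dy":-0.004,"dz":0,"twist":0},{"dx":-0.015,"dy":-0.014,"dz":0,"twist":0},{"dx":-0.02,"dy":-0.019,"dz":-0.03,"twist":0},{"dx":-0.02,"dy":-0.019,"dz":-0.075,"twist":0},{"dx":-0.02,"dy":-0.019,"dz":-0.12,"twist":0}]'

```text
t: 27.4
eef_pos: [499.6, 27.3, 166.9]
tcp_rot: [3.141, -0.001, 0.786]
ft_force: [0.3, -0.3, -0.8]
opening: 0.007
```

carry_out --moves '[{"dx":-0.02,"dy":0.02,"dz":-0.03,"twist":0},{"dx":-0.05,"dy":0.05,"dz":-0.03,"twist":0},{"dx":-0.08,"dy":0.08,"dz":-0.03,"twist":0},{"dx":-0.08,"dy":0.08,"dz":-0.03,"twist":0},{"dx":-0.08,"dy":0.08,"dz":-0.03,"twist":0}]'

```text
t: 27.9
eef_pos: [499.7, -86.5, 195.5]
tcp_rot: [3.14, -0.001, 0.784]
ft_force: [0.1, 0.9, 0.4]
opening: 0.008
```

Run:
```python
from h import *
p,d=snap('side');w=world('side',d).reshape(-1,3);print(state()['eef_pos'],state()['ft_force'])
k=w[(abs(w[:,2]-51)<4)&(w[:,0]>525)&(w[:,0]<680)&(w[:,1]>5)&(w[:,1]<55)]
a=np.c_[k[:,:2],np.ones(len(k))];print('block tilt/plane',np.linalg.lstsq(a,k[:,2],rcond=None)[0],k[:,0].min(),k[:,0].max(),k[:,2].mean())
cv2.imwrite('pics/final.png',cv2.resize(p[120:340,260:480],(600,600),interpolation=cv2.INTER_CUBIC)[:,:,::-1])
```

```text
[499.65793984 -85.6969639  195.37065852] [ 0.57171406  0.8417804  -0.55517347]
block tilt/plane [3.50671591e-03 5.17188253e-02 4.91678287e+01] 537.2202931365969 677.5520901152806 52.55214671391905
```

View pics/final.png

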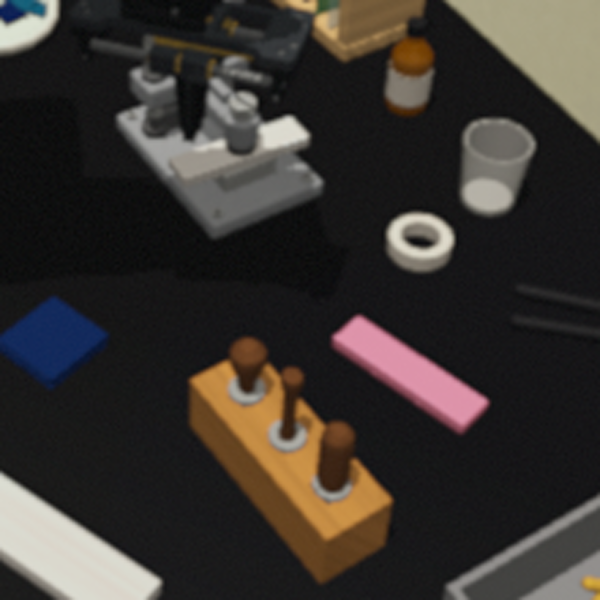

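The driver stands in its hole at (335,455), with the block under the pad at (240,150) and the bystanders unmoved. One cross-slope reading of 0.05 looks like an edge artefact, so I'll recheck it with a tighter mask before handing in.

Run:
```python
from h import *
for n in('side','top'):
    p,d=snap(n);w=world(n,d).reshape(-1,3)
    t=np.radians(4);e=w-[607,29.5,0];X=e[:,0]*np.cos(t)+e[:,1]*np.sin(t);Y=-e[:,0]*np.sin(t)+e[:,1]*np.cos(t)
    m=(abs(Y)<11)&(((X>24)&(X<64))|((X<-24)&(X>-64)))&(abs(w[:,2]-51.5)<6)
    if m.sum()>10: print(n,m.sum(),np.linalg.lstsq(np.c_[X,Y,0*X+1][m],w[m,2],rcond=None)[0],w[m,2].std())
```

```text
side 147 [-1.15343889e-03 -3.01931969e-02  5.39504559e+01] 1.7298158214649204
top 116 [-1.85995532e-02  1.55734724e-02  5.32464163e+01] 1.93230863942487
```

```bash
python3 -c "
from cell import *
print(job_done())"
```

```text
the job is handed in; nothing more can be done
None
```

The stop screw is set, the driver is back in its hole in the tool stand, and the job was handed in at about 28 s of the 72 s allowed. I have no verdict on it.

- **Setting the screw:** I turned it about 110° clockwise, some of which was play in the slot. The torque left on the driver at rest was 0.032 N m, and it fell to zero when I eased the driver back within the play. By the 0.005 N m per newton rule that is up to 6.4 N. Allowing for thread friction and the angle turned, I put the pad force at about 3.4 to 6 N.
- **Checking the drag:** I slid the block about 15 mm under the pad, in two pushes.
  - The first push needed about 13 N, but the finger was also pressing down on the block with about 7 N.
  - The second push, with that downward force removed (about 2 N of lift instead), needed 6 to 7 N.
  - Correcting both pushes gives a pad force of about 4.3 N, inside the 2 to 7 N window.
- **Final checks:**
  - The driver stands upright at its original height.
  - The block lies under the pad.
  - Nothing else looks moved in the last picture, and the gripper is clear.
- **Doubtful readings:**
  - The resting torque did not rise evenly with angle (0.010, 0.016, then 0.032 N m), so the 4.3 N rests mainly on the pushes.
  - The depth data first showed a 0.05 rad slope across the block. A tighter recheck gave −0.03 from one camera and +0.016 from the other, which is noise level, so I took the block as flat.

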